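# Set the roll gap of a hand-cranked drop roller

### The arm

A 6-joint arm with a two-finger parallel gripper is mounted at the origin on the work surface. World frame = base frame: x ahead of the robot, y to its left, z up, the work surface at z = 0. Lengths are in m, angles in rad, forces in N, time in s.
With the tool pointing down it reaches from about 0.325 to 0.85 m from the base axis. Payload 15.5 kg.
Tool frame: the origin (TCP) lies midway between the tips of the shut fingers; the grasp point (between the pads) lies 19 mm behind it; z points along the fingers, y is the line along which they close (so a half turn about z gives the same grasp; the last joint's range is limited). The gripper opens to 91 mm and grips with 3 to 60 N. Pads are 32 mm wide; open, the fingers measure 118 mm over their backs; the gripper's body (76 mm by 178 mm) begins 60 mm behind the grasp point.
Start: joints at [-0.096, 0.494, 1.345, -0, 1.302, -0.096], TCP at [0.625, 0, 0.214] pointing down, gripper open.
Joint ranges: [-2.91, 2.91], [-0.82, 2.16], [0.22, 2.67], [-1.22, 4.37], [0.12, 2.79], [-3.08, 3.08]. Speed limits (rad/s): [1.89, 1.89, 2.57, 3.01, 3.01, 3.01].

### API

Orientations are given as a rotation vector (axis times angle).
In Python, from workcell import arm gives the robot as it stands. Calls block until the motion is done:
- arm.move_pose(position, orientation): joint-space move of the TCP to a pose.
- arm.servo_line(position, rot=None, speed=0.15, max_force=None): straight line of the TCP; rot=None keeps the orientation; speed is the mean speed in m/s. With max_force (N) it stops when the force on the tool has changed by that much, and returns True; else False.
- arm.set_joints(angles): joint-space move.
- arm.grip(opening): finger opening in m; the grip force is fixed at half the most; returns when the fingers have stopped.
- arm.wait(seconds).
- arm.ik(position, orientation): joint angles nearest the present ones, or None.
- arm.get_state(): the state.
- arm.capture(name): name is "scene" or "side" or "wrist"; returns (picture, depth): 384x512x3 uint8, blue, green, red; 384x512 float32, m along the optical axis (not along the pixel's ray), 0 where there is no reading.
- arm.camera_model(name): a dict with "vfov" (degrees; the focal length in pixels is half the picture's height over the tangent of half this angle, whatever the lens; pixels are square), "cx", "cy" (the principal point, pixels), "extrinsics" (4x4, takes a point from camera to world coordinates). Camera axes: x right, y up, looking along -z (the intrinsics and any distortion apply to the point x, -y, -z); pixel columns grow to the right and rows downward; lengths in m; the calibration is good to about 2 mm. A picture is of the moment at which its call begins: read the wrist's pose just before it. camera_model takes no time and is no camera call; for the wrist camera it gives the pose at the moment of the call.
A pose or a line that the arm cannot do raises arm.PlanningError and nothing moves.
- arm.sign_off(): hands the job in; it is judged then, once.
The state is a dict: "time": time; "joint_positions": joint angles; "qd": joint speeds; "joint_efforts": joint torques, N m; "tool_pos": TCP position; "orientation": TCP orientation; "force": force on the tool from outside, world axes, zero at the start; "moment": the same for the moment, N m; "gripper_width": finger opening in m; "gripper_force": force on a finger pad.
Only numpy, scipy, OpenCV 4.12 (cv2) and the standard library are available. Lean on these libraries where they do the work, as an engineer would, in place of code of your own. Each camera call takes 0.05 s, during which the arm holds its last target. There are 200 camera calls.

### The job

Set the gap screw on the end of the drop roller away from the crank: put the loose T-handled box key on that screw's square head, turn it clockwise until the screw bottoms, then back it off a quarter of a turn. Afterwards lift the key off and stand it upright on the counter, clear of the roller; do not drop the key, leave the screw at the crank end as it is set, and do not push the other things about.

Things in the scene. Friction and masses are not known exactly. Their poses are not given: they have to be found in the camera images.
- key: Loose T-handled box key, steel, 0.36-0.6 kg, 161 mm long, lying on the counter at the start, crossbar roughly towards the robot. Origin: centre of the socket's mouth (its foot); z runs up the shaft to the crossbar, y along the crossbar. Square hub 40 x 40 mm from z = 0 to 46 mm with a square socket 24.5 x 24.5 mm, 32 mm deep, mouth chamfered 2 mm; all sides along x and y. It stands well on its hub.
- key_shaft (a point): Middle of the bare part of the key's round shaft, on its axis, 90 mm from the socket's mouth; axes as key. Shaft: 19 mm diameter, z = 46 to 137 mm. Lying, it rests on its hub and both knobs, the shaft's axis 20 mm above the counter at the hub and 16 mm at the crossbar, so grip it low.
- key_bar (a point): Middle of the key's crossbar, on the key's axis, 145 mm from the socket's mouth; axes as key. A round bar, 16 mm diameter, along y, with a knob of 32 mm diameter and 20 mm length at each end, centred at y = -64 and +64 mm.
- set_screw_top (a point): Middle of the top of the square head of the screw to be set (away from the crank). z up; turns with the screw. Head 22 x 22 mm, sides along x and y, 24 mm high, its topmost 6 mm tapering to 14 x 14 mm; 24 mm below this point the round collar, 44 mm diameter. Bottomed, this point is 176 mm above the counter; it rises 4 mm a turn. With the key fully on, the key's origin is 24 mm below it.
- set_screw (a joint): How far the screw to be set is backed off its stop, rad: 0 = bottomed (hard stop), growing anticlockwise seen from above; a quarter turn is 1.57. Starts 1.9 to 3.0 open. Hand-stiff: about 0.15 N m turns it, and it stays where left. The key turns about 7 degrees either way on the head before its socket takes the head along.
- other_screw_top (a point): The same point on the like screw at the crank end, 150 mm from the first; that screw is already set.
- other_screw (a joint): Turn of the crank-end screw from where it was set, rad, 0 at the start; to be left alone.
- roller: Drop roller, fixed: dark steel frame, two brass rolls, base 150 x 210 mm, 136 mm high to the caps under the screws. Origin: centre of the underside; y runs along the rolls from the crank end to the end of the screw to be set, which is at y = 75 mm; z up. Chutes reach to x = -100 and +126 mm; the crank's handle reaches to y = -180 mm, up to 140 mm high.
- tin: Closed round metal tin, 91 mm diameter, 78 mm high, standing on the counter. Origin: centre of the underside. A bystander.
- stick_jar: Glass jar of wooden sticks, 94 mm diameter, sticks up to 220 mm high. Origin: centre of the underside. A bystander.
- oil_bottle: Bottle, 64 mm diameter, 190 mm high. Origin: centre of the underside. A bystander.
There are look-alikes about, which are no part of the job. What is meant by the key is not blue, and is the smaller of those in its own colour.

How it is judged:
On the way, in this order (a step that is already met when the one before it is completed fails the run):
1. the key is fully on the square head of the set screw, upright (horizontal distance between key and set_screw_top below 0.006 m and z of key in the frame of set_screw_top below -0.017 m and angle between key's own z axis and vertical below 0.1 rad), for 0.2 s.
2. the screw is bottomed, with the key on it (value of joint set_screw below 0.08 rad and horizontal distance between key and set_screw_top below 0.008 m and z of key in the frame of set_screw_top below -0.01 m), for 0.2 s.
3. the screw is backed off a quarter of a turn, with the key on it (value of joint set_screw between 1.31 and 1.83 rad and horizontal distance between key and set_screw_top below 0.008 m and z of key in the frame of set_screw_top below -0.01 m), for 0.2 s.
At the end, for the whole second after the job is handed in: The set screw rests a quarter of a turn (1.57 rad, within 0.26 rad or 15 degrees) off its stop, and the key stands upright (within 0.1 rad) at rest on the counter, not on the roller, more than 60 mm from the screw's axis (value of joint set_screw between 1.31 and 1.83 rad and angle between key's own z axis and vertical below 0.1 rad and height (world z) of key between -0.006 and 0.006 m and horizontal distance between key and set_screw_top above 0.06 m and linear speed of key below 0.02 m/s); the robot touches nothing.
It fails at once if the key is dropped or thrown (faster than 1.2 m/s) (linear speed of key above 1.2 m/s).
It fails at once if the crank-end screw is turned by more than 0.2 rad (value of joint other_screw above 0.2 rad or value of joint other_screw below -0.2 rad).
It fails at once if the tin, the stick jar or the oil bottle is pushed more than 30 mm (distance of any of tin, stick_jar, oil_bottle from where it was at the start of the episode above 0.03 m).
It also fails if it takes over 72 s, if anything falls off the work surface, if the arm or the gripper's body presses on something with over 40 N, if the wrist force passes 120 N, or if a joint passes its speed limit or range.

## Working session

There is one attempt and no reset: what is moved stays moved. The work goes in short steps, each a Python script; the robot and the scene stay as the last script left them, time stands still between calls to the robot, and variables do not carry over. Pictures are saved under pics/ and viewed, at most 10 in all, crops included, and the job is handed in when it is done.

```bash
ls; mkdir -p pics; cat > h.py <<'E'
import numpy as np, cv2
from scipy.spatial.transform import Rotation as R
from workcell import arm
def cloud(name):
    cm=arm.camera_model(name); im,d=arm.capture(name)
    f=im.shape[0]/2/np.tan(np.radians(cm["vfov"])/2)
    v,u=np.mgrid[:384,:512]
    P=np.stack([(u-cm["cx"])/f*d,-(v-cm["cy"])/f*d,-d],-1)
    E=np.array(cm["extrinsics"]); W=P@E[:3,:3].T+E[:3,3]; W[d==0]=np.nan
    return im,W,cm
E
python3 - <<'E'
from h import *
for n in("scene","side"):
    im,W,cm=cloud(n); np.savez(f"{n}.npz",im=im,W=W); print({k:np.round(v,3) if k!='x' and not isinstance(v,(str,dict)) else v for k,v in cm.items()})
    cv2.imwrite(f"pics/{n}.png",cv2.resize(im,(800,600),interpolation=cv2.INTER_CUBIC))
print(arm.get_state())
E
```

```text
pics
{'vfov': np.float64(55.275), 'cx': np.float64(255.569), 'cy': np.float64(197.872), 'extrinsics': array([[ 6.740e-01, -6.170e-01,  4.060e-01,  9.720e-01],
       [ 7.380e-01,  5.630e-01, -3.720e-01, -3.630e-01],
       [ 1.000e-03,  5.500e-01,  8.350e-01,  1.229e+00],
       [ 0.000e+00,  0.000e+00,  0.000e+00,  1.000e+00]])}
{'vfov': np.float64(53.743), 'cx': np.float64(254.763), 'cy': np.float64(186.413), 'extrinsics': array([[-0.928,  0.277, -0.25 ,  0.16 ],
       [-0.373, -0.665,  0.647,  0.863],
       [ 0.013,  0.693,  0.72 ,  0.957],
       [ 0.   ,  0.   ,  0.   ,  1.   ]])}
{'time': 0.1, 'joint_positions': array([-9.55003702e-02,  4.94148640e-01,  1.34605573e+00, -3.01995536e-05,
        1.30249804e+00, -9.55167911e-02]), 'qd': array([ 3.96125118e-04, -2.82015990e-03, -2.41551380e-03, -2.28823402e-05,
       -7.96745577e-04, -1.23857615e-03]), 'joint_efforts': array([ 1.53078610e-03, -8.80241275e+01, -3.82546771e+01,  7.07121310e-02,
        4.82549379e-02, -5.43761678e-05]), 'tool_pos': array([6.24662888e-01, 2.49456681e-05, 2.13385287e-01]), 'orientation': array([-2.22082202e+00, -2.22087631e+00,  1.14442711e-03]), 'force': array([-0.34707665,  0.43968264,  0.1309528 ]), 'moment': array([-0.02869959,  0.01151811, -0.00720773]), 'gripper_force': 0.0, 'gripper_width': 0.09155294893437994}
```

View pics/scene.png

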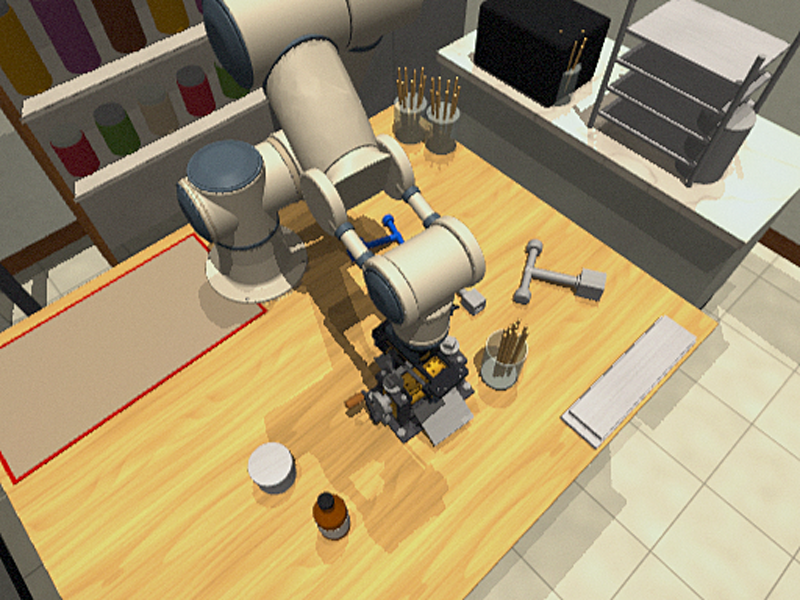

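View pics/side.png

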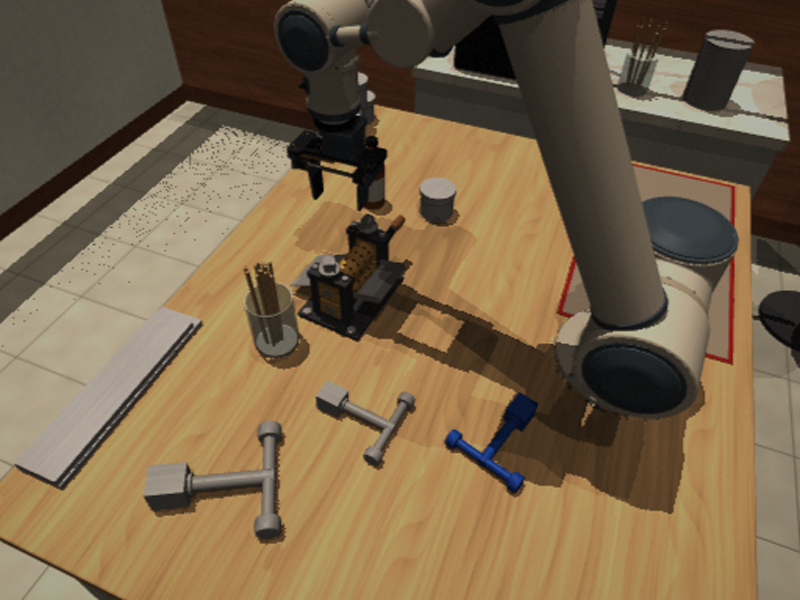

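Candidates in the side view (800 px scale): large steel key (215,480), small steel key (365,420) and blue key (490,445). The small steel one fits, being not blue and the smaller of the two in its colour. The screw head nearest the side camera, at (328,265), is on the end away from the crank; the crank is at (397,222).

```bash
python3 - <<'E'
from h import *
D=np.load("side.npz"); im,W=D["im"],D["W"]
cv2.imwrite("pics/crop.png",cv2.resize(im[135:305,150:350],(800,680)[:2] and (705,600),interpolation=cv2.INTER_CUBIC))
v,u=np.mgrid[:384,:512]
s=(u>198)&(u<270)&(v>240)&(v<300)&(W[...,2]>0.008)&(W[...,2]<.08)
n,l,st,c=cv2.connectedComponentsWithStats(s.astype(np.uint8)); k=1+np.argmax(st[1:,4]); s=l==k
P=W[s]; print(st[k],P.min(0),P.max(0))
# table height
t=(u>285)&(u<300)&(v>300)&(v<330); print("table",np.nanmedian(W[t],0))
# top view of key
g=np.full((400,400),0,np.uint8); 
hub=P[P[:,2]>.03]; print("hub",len(hub),np.median(hub,0),hub.min(0),hub.max(0))
print("rect",cv2.minAreaRect((hub[:,:2]*1000).astype(np.float32)))
np.save("key.npy",P)
# screws
for n_ in("side","scene"):
    D=np.load(n_+".npz");W=D["W"]
    q=(W[...,0]>.4)&(W[...,0]<.85)&(W[...,1]>-.2)&(W[...,1]<.25)&(W[...,2]>.165)&(W[...,2]<.19)
    n,l,st,c=cv2.connectedComponentsWithStats(q.astype(np.uint8))
    for i in range(1,n):
        if st[i,4]>8: print(n_,c[i],st[i,4],np.median(W[l==i],0),W[l==i].min(0),W[l==i].max(0))
E
```

```text
[202 244  64  54 898] [0.35322097 0.26636294 0.0080561 ] [0.52095071 0.41461582 0.04585278]
table [ 0.22381872  0.40296502 -0.00068118]
hub 284 [0.48811056 0.33129041 0.03962825] [0.35817361 0.26636294 0.03000993] [0.51847    0.41275648 0.04585278]
rect ((441.4583435058594, 332.7419738769531), (146.57080078125, 154.29905700683594), 84.41248321533203)
side [234.68181818 139.88636364] 44 [ 0.57070046 -0.01032037  0.17190132] [ 0.56063266 -0.02778474  0.16521102] [ 0.5865177  -0.00267162  0.17901168]
side [209.97916667 166.9375    ] 48 [0.58631684 0.13756374 0.17465804] [0.57566816 0.11967603 0.16515826] [0.60021319 0.14749085 0.17939985]
side [171.1147541  180.08196721] 61 [0.66321973 0.23471744 0.17868483] [0.65314041 0.21069232 0.1650408 ] [0.67104839 0.24590701 0.18955012]
scene [287.47826087 217.93478261] 46 [0.5916813  0.12901278 0.17741268] [0.57801915 0.11690151 0.16534601] [0.6030939  0.14397871 0.18462237]
scene [325.36842105 218.36842105] 38 [0.67739697 0.2232713  0.17601808] [0.66566249 0.20731484 0.16502521] [0.68903115 0.23657359 0.18995912]
scene [333.88888889 217.77777778] 9 [0.69573549 0.24254324 0.1771546 ] [0.68685757 0.24056179 0.16703992] [0.69984081 0.24982818 0.18729888]
scene [251.14 241.96] 50 [ 0.57577888 -0.01858778  0.17582914] [ 0.56307317 -0.02781869  0.16694361] [ 0.58489979 -0.00591679  0.18167934]
```

View pics/crop.png

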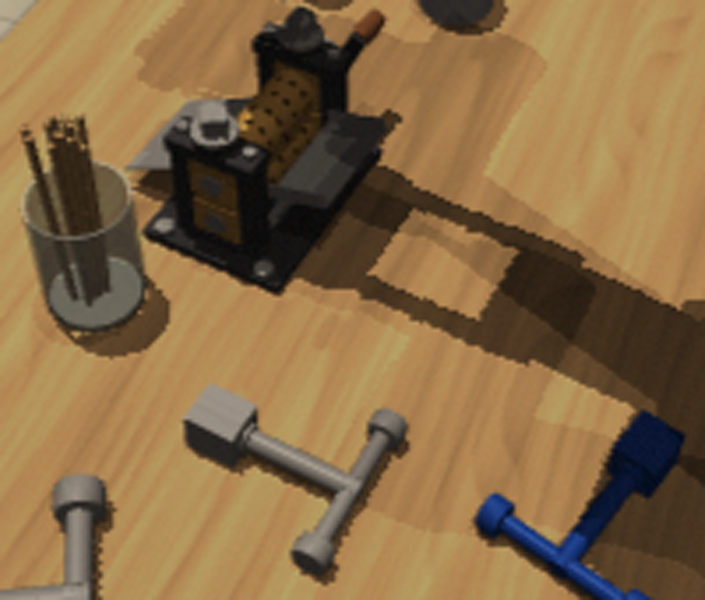

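Small steel key confirmed in the crop: hub at (222,425), crossbar running (388,428)–(315,552). The target screw head is at (213,125). Next, wrist views from above the screw and above the key.

```bash
python3 - <<'E'
from h import *
D=R.from_rotvec([-2.2214,-2.2214,0]).as_rotvec()
P=np.load("key.npy"); 
for n,p in(("scr",[.55,.131,.36]),("key",[.40,.33,.30])):
    try: arm.move_pose(p,D)
    except arm.PlanningError as e: print(n,e); continue
    im,W,cm=cloud("wrist"); np.savez(n+".npz",im=im,W=W)
    s=arm.get_state(); print(n,s["time"],s["tool_pos"],s["joint_positions"].round(3),np.array(cm["extrinsics"]).round(3).tolist(),cm["vfov"])
    cv2.imwrite(f"pics/w{n}.png",cv2.resize(im,(800,600),interpolation=cv2.INTER_CUBIC))
E
```

```text
scr 1.0 [0.55006719 0.13007869 0.35834007] [ 0.127  0.302  1.262 -0.     1.58   0.128] [[1.0, 0.002, 0.001, 0.551], [-0.002, 0.966, 0.26, 0.204], [-0.001, -0.26, 0.966, 0.529], [0.0, 0.0, 0.0, 1.0]] 70.53375212273905
key 2.0583 [0.40127047 0.32927619 0.30015804] [ 0.572  0.264  1.473 -0.     1.404  0.574] [[1.0, 0.003, -0.001, 0.402], [-0.002, 0.966, 0.26, 0.403], [0.001, -0.26, 0.966, 0.471], [0.0, 0.0, 0.0, 1.0]] 70.53375212273905
```

View pics/wscr.png

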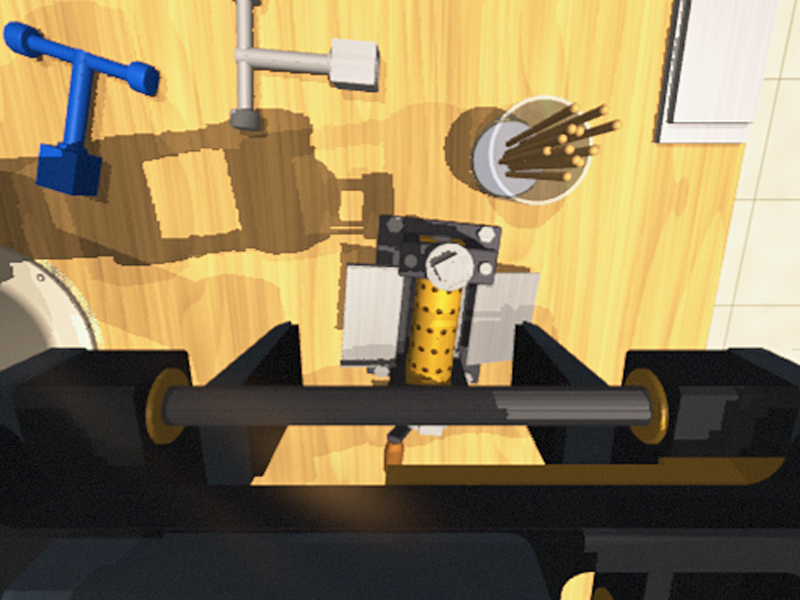

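View pics/wkey.png

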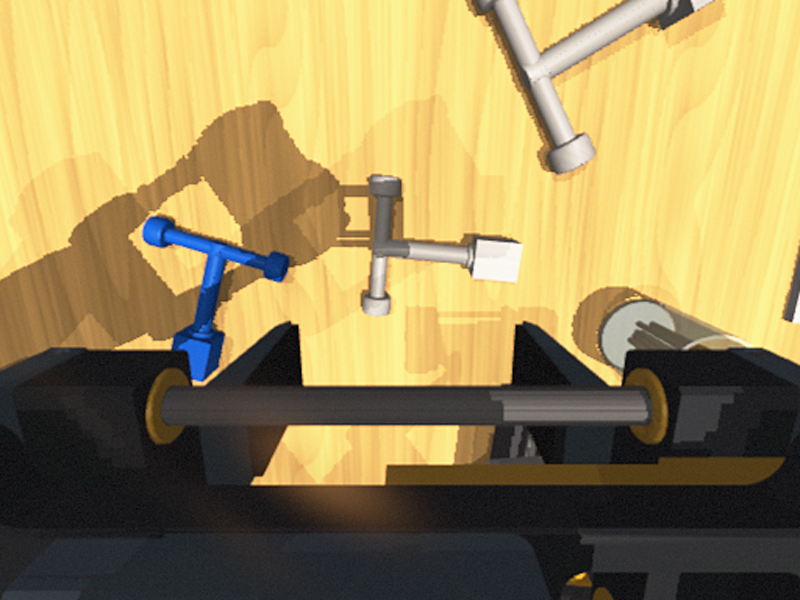

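The wrist view shows the target screw at (449,268), and the key's hub at (497,258), bar at (380,245) and knobs at (384,185) and (376,303). I'll fit the key model to the depth data and take one closer look at the head.

```bash
cat > fit.py <<'E'
from h import *
from scipy.optimize import least_squares
def box(p,h): 
    q=np.abs(p)-h; return np.linalg.norm(np.maximum(q,0),axis=1)+np.minimum(q.max(1),0)
def cyl(p,ax,r,h):
    o=[i for i in range(3) if i!=ax]; a=np.linalg.norm(p[:,o],axis=1)-r; b=np.abs(p[:,ax])-h
    return np.hypot(np.maximum(a,0),np.maximum(b,0))+np.minimum(np.maximum(a,b),0)
def key_sdf(p):
    return np.min([box(p-[0,0,.023],[.02,.02,.023]),cyl(p-[0,0,.0915],2,.0095,.0455),cyl(p-[0,0,.145],1,.008,.064),
      cyl(p-[0,.064,.145],1,.016,.01),cyl(p-[0,-.064,.145],1,.016,.01)],axis=0)
def key_T(q,tilt=np.arctan2(.004,.145)): # lying: q=x,y of foot, psi = heading of key z, dz
    z=np.array([np.cos(q[2])*np.cos(tilt),np.sin(q[2])*np.cos(tilt),-np.sin(tilt)]); y=np.array([-np.sin(q[2]),np.cos(q[2]),0]); x=np.cross(y,z)
    return np.c_[x,y,z],np.array([q[0],q[1],.020])
E
python3 - <<'E'
from fit import *
D=np.load("key.npz");W=D["W"];v,u=np.mgrid[:384,:512]
s=(W[...,2]>.006)&(W[...,2]<.06)&(u>215)&(u<345)&(v>105)&(v<206)
n,l,st,c=cv2.connectedComponentsWithStats(s.astype(np.uint8)); k=1+np.argmax(st[1:,4]); Pw=W[l==k]
for nm,P in(("wrist",Pw),("side",np.load("key.npy")),("both",np.r_[Pw,np.load("key.npy")])):
    def f(q):
        A,o=key_T(q); return key_sdf((P-o-[0,0,q[3]])@A)
    r=least_squares(f,[.515,.325,np.pi,0],loss="soft_l1",f_scale=.002); print(nm,len(P),r.x.round(4),np.median(abs(f(r.x))))
dn=R.from_rotvec([-2.2214,-2.2214,0]).as_rotvec()
arm.move_pose([.588,.097,.25],dn)
im,W,cm=cloud("wrist"); np.savez("scr2.npz",im=im,W=W); print(arm.get_state()["tool_pos"])
q=(W[...,0]>.55)&(W[...,0]<.63)&(W[...,1]>.09)&(W[...,1]<.17)&(W[...,2]>.17)&(W[...,2]<.19)
vv,uu=np.where(q); print(len(vv),np.median(W[q],0),uu.min(),uu.max(),vv.min(),vv.max())
cu,cv_=int(np.median(uu)),int(np.median(vv)); cv2.imwrite("pics/scr2.png",cv2.resize(im[max(cv_-45,0):cv_+45,cu-60:cu+60],(800,600),interpolation=cv2.INTER_CUBIC)); print(cu,cv_)
E
```

```text
wrist 2546 [5.1750e-01 3.2490e-01 3.0503e+00 3.0000e-04] 0.0006921433931974018
side 898 [5.1910e-01 3.2600e-01 3.0541e+00 5.0000e-04] 0.0009350266957220202
both 3444 [5.1790e-01 3.2540e-01 3.0522e+00 3.0000e-04] 0.0007622331315200528
[0.58761321 0.09812659 0.25039377]
553 [0.58869916 0.13259241 0.17586257] 245 275 146 177
260 162
```

View pics/scr2.png

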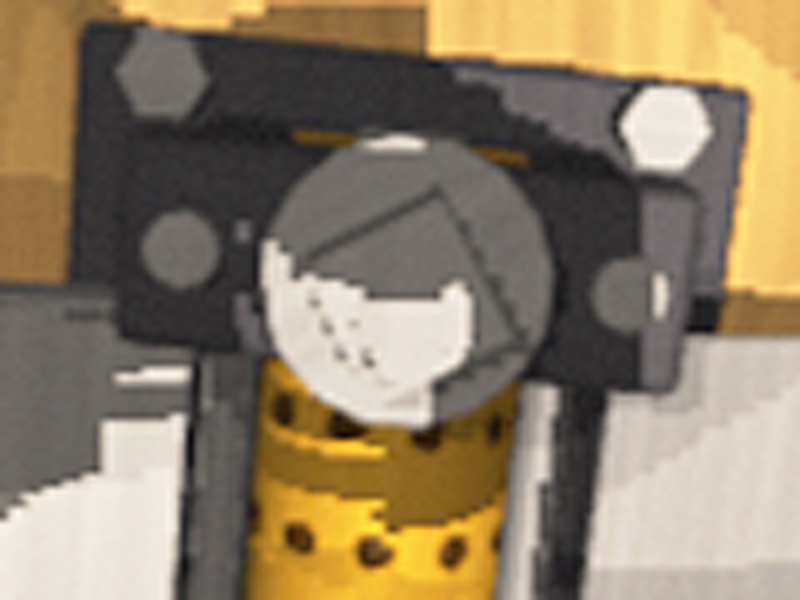

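The head's top corner is at (437,190) in the crop, with edges running to (300,258) and (525,345), so its yaw is about 28° mod 90. I'll refine that with depth and plan the tilted grasp.

```bash
cat >> fit.py <<'E'
def head_sdf(p): # origin top centre
    z=-p[:,2]; w=np.where(z<.006,.007+.004*np.clip(z,0,.006)/.006,.011)
    a=np.abs(p[:,:2]).max(1)-w; a=np.where(z<.006,a*.83,a)
    hd=np.maximum(a,-z); return np.minimum(hd,cyl(p-[0,0,-.029],2,.022,.005))
def fit_head(W,c=(.588,.132)):
    q=(np.hypot(W[...,0]-c[0],W[...,1]-c[1])<.03)&(W[...,2]>.148)&(W[...,2]<.19); P=W[q]; best=None
    for y0 in np.radians([0,22,45,67]):
        def f(x): return head_sdf((P-[x[0],x[1],x[2]])@R.from_euler("z",x[3]).as_matrix())
        r=least_squares(f,[c[0],c[1],.178,y0],loss="soft_l1",f_scale=.001)
        if best is None or r.cost<best.cost: best=r
    return best.x,best.cost,len(P)
def tool(zdir,ydir):
    z=np.array(zdir,float);z/=np.linalg.norm(z);y=np.array(ydir,float);y-=z*(y@z);y/=np.linalg.norm(y)
    return R.from_matrix(np.c_[np.cross(y,z),y,z])
E
python3 - <<'E'
from fit import *
for n in("scr2","scr","side","scene"):
    x,c,k=fit_head(np.load(n+".npz")["W"]); print(n,x.round(4),np.degrees(x[3])%90,c,k)
# grasp plan
q=[.5179,.3254,3.0522]; A,o=key_T(q); kz=A[:,2]; ky=A[:,1]
back=-np.array([np.cos(q[2]),np.sin(q[2]),0])  # heading toward hub
for s in(1,-1):
  for t0 in(20,30,35,40):
    t=np.radians(t0); T=tool(np.sin(t)*back-np.cos(t)*np.array([0,0,1]),s*ky)
    g=o+.08*kz
    tcp=g+.012*T.as_matrix()[:,2]
    j=arm.ik(tcp,T.as_rotvec()); 
    # upright : rotate about ky so kz->up
    res=[]
    Rt=R.from_rotvec(np.cross(kz,[0,0,1])/np.linalg.norm(np.cross(kz,[0,0,1]))*np.arccos(kz[2]))
    for foot in([.50,.30],[.45,.30],[.55,.30],[.6,.3],[.45,.2],[.5,.2],[.45,.4],[.55,.4]):
        T2=Rt*T; tc2=np.array([*foot,.083])+.012*T2.as_matrix()[:,2]
        j2=arm.ik(tc2,T2.as_rotvec()); res.append((foot,None if j2 is None else j2.round(2).tolist()))
    print(s,t0,tcp.round(3),None if j is None else j.round(2)); print([r for r in res if r[1]])
E
```

```text
scr2 [0.5887 0.1317 0.177  0.4852] 27.802044818897105 0.000225009179503939 1498
scr [0.5885 0.1318 0.1769 0.4728] 27.089114245757 0.0001187242798328197 742
side [0.589  0.1328 0.1774 2.0039] 24.81414250730613 9.688146897080091e-05 143
scene [0.5879 0.1326 0.1801 0.3947] 22.61265161485506 8.253625056864455e-05 116
1 20 [0.442 0.332 0.007] [ 0.69  0.66  1.93 -0.7   0.38  2.99]
[([0.5, 0.3], [0.25, 1.23, 0.77, 0.45, 2.32, 2.0]), ([0.45, 0.3], [0.26, 1.17, 0.95, 0.42, 2.21, 1.95]), ([0.55, 0.3], [0.24, 1.31, 0.55, 0.5, 2.45, 2.07]), ([0.6, 0.3], [0.22, 1.42, 0.26, 0.62, 2.61, 2.22]), ([0.45, 0.2], [0.14, 1.14, 1.05, 0.27, 2.18, 1.8]), ([0.5, 0.2], [0.13, 1.19, 0.87, 0.29, 2.3, 1.84]), ([0.45, 0.4], [0.38, 1.22, 0.81, 0.58, 2.25, 2.12]), ([0.55, 0.4], [0.34, 1.38, 0.36, 0.72, 2.5, 2.32])]
1 30 [0.444 0.332 0.007] None
[([0.5, 0.3], [0.26, 1.13, 0.86, 0.37, 2.16, 1.96]), ([0.45, 0.3], [0.28, 1.07, 1.03, 0.36, 2.05, 1.92]), ([0.55, 0.3], [0.24, 1.2, 0.67, 0.39, 2.28, 2.0]), ([0.6, 0.3], [0.23, 1.3, 0.42, 0.44, 2.43, 2.07]), ([0.45, 0.2], [0.15, 1.04, 1.13, 0.23, 2.02, 1.79]), ([0.5, 0.2], [
[... 2197 characters left out ...]
1.24, 0.5, 0.38, 2.33, -1.12]), ([0.45, 0.2], [0.15, 0.99, 1.18, 0.22, 1.94, -1.35]), ([0.5, 0.2], [0.15, 1.05, 1.01, 0.22, 2.05, -1.34]), ([0.45, 0.4], [0.4, 1.07, 0.94, 0.45, 2.02, -1.08]), ([0.55, 0.4], [0.36, 1.21, 0.56, 0.48, 2.25, -1.0])]
-1 40 [0.446 0.332 0.009] None
[([0.5, 0.3], [0.27, 1.03, 0.97, 0.31, 1.99, -1.21]), ([0.45, 0.3], [0.29, 0.97, 1.13, 0.31, 1.89, -1.23]), ([0.55, 0.3], [0.26, 1.1, 0.79, 0.31, 2.1, -1.19]), ([0.6, 0.3], [0.24, 1.18, 0.58, 0.33, 2.23, -1.16]), ([0.45, 0.2], [0.16, 0.94, 1.22, 0.2, 1.85, -1.36]), ([0.5, 0.2], [0.15, 1.0, 1.07, 0.2, 1.96, -1.34]), ([0.45, 0.4], [0.41, 1.02, 0.99, 0.41, 1.93, -1.09]), ([0.55, 0.4], [0.37, 1.16, 0.63, 0.42, 2.15, -1.03])]
```

```bash
cat > pick.py <<'E'
from fit import *
from scipy.spatial.transform import Slerp
q=[.5179,.3254,3.0522]; A,o=key_T(q); kz=A[:,2]; ky=A[:,1]
t=np.radians(20); back=-np.array([np.cos(q[2]),np.sin(q[2]),0])
T=tool(np.sin(t)*back-np.cos(t)*np.array([0,0,1]),-ky); L,OFF=.100,.010
off=T.as_matrix()[:,2]*OFF
tcp=o+L*kz+off
ax=np.cross(kz,[0,0,1]);ax/=np.linalg.norm(ax); ang=np.arccos(kz[2]); YAW=np.radians(12)
foot=np.array([.44,.42])
def up(f,z): # fraction of tilt, height of grasp centre
    Tf=R.from_euler("z",YAW*f)*R.from_rotvec(ax*ang*f)*T
    g=np.array([*((1-f)*(o+L*kz)[:2]+f*foot),z]); return g+Tf.as_matrix()[:,2]*OFF,Tf.as_rotvec()
E
python3 - <<'E'
from pick import *
pts=[(tcp-T.as_matrix()[:,2]*.09,T.as_rotvec()),(tcp,T.as_rotvec())]+[up(f,.25) for f in np.linspace(0,1,6)]+[up(1,.102)]
ok=True
for p,r in pts:
    j=arm.ik(p,r); print(p.round(3),None if j is None else j.round(2)); ok&=j is not None
if ok:
    arm.grip(.055); arm.move_pose([.40,.33,.25],R.from_rotvec([-2.2214,-2.2214,0]).as_rotvec()); arm.move_pose(*pts[0])
    print("hit",arm.servo_line(tcp,speed=.06,max_force=8))
    s=arm.get_state(); print(s["tool_pos"]-tcp,s["force"])
    arm.grip(0); s=arm.get_state(); print(s["gripper_width"],s["gripper_force"],s["time"],s["force"])
    print(arm.servo_line(tcp+[0,0,.05],speed=.08)); s=arm.get_state(); print(s["force"],s["gripper_width"])
E
```

```text
[0.391 0.337 0.092] [ 0.77  0.47  1.95 -0.52  0.56 -0.29]
[0.422 0.334 0.008] [ 0.72  0.65  1.96 -0.74  0.38 -0.08]
[0.422 0.334 0.241] [ 0.72  0.25  1.73 -0.31  0.94 -0.6 ]
[0.423 0.351 0.24 ] [ 0.6   0.35  1.51 -0.02  1.25 -0.92]
[0.424 0.369 0.24 ] [ 0.52  0.51  1.29  0.14  1.6  -1.06]
[0.426 0.386 0.242] [ 0.48  0.69  1.06  0.27  1.94 -1.1 ]
[0.428 0.402 0.244] [ 0.47  0.89  0.84  0.41  2.26 -1.06]
[0.431 0.419 0.247] [ 0.47  1.08  0.65  0.63  2.55 -0.91]
[0.431 0.419 0.099] [ 0.47  1.24  0.67  0.51  2.4  -1.07]
hit False
[3.26596701e-05 1.20035867e-04 3.02063667e-04] [ 0.45909251 -0.47905157 -0.25676581]
0.01857260446404832 29.997189044952393 8.2917 [-0.60325886 -0.72073205  2.00512982]
False
[ 0.14148317  0.33610783 -4.20021011] 0.018430771688311802
```

Firm grip, with the width matching the 19 mm shaft. Now I'll upright it and set it on the counter.

```bash
python3 - <<'E'
from pick import *
for f in np.linspace(0,1,6): arm.move_pose(*up(f,.25))
s=arm.get_state(); print(s["time"],s["force"],s["gripper_width"])
p,_=up(1,.116); arm.servo_line(p,speed=.12)
p,_=up(1,.094); print("touch",arm.servo_line(p,speed=.02,max_force=6))
s=arm.get_state(); print(s["time"],s["tool_pos"]-up(1,.1)[0],s["force"],s["moment"])
im,W,cm=cloud("side"); np.savez("st.npz",im=im,W=W); im2,_,_=cloud("scene")
cv2.imwrite("pics/st.png",np.hstack([cv2.resize(im[150:350,100:400],(450,300)),cv2.resize(im2[100:300,200:433],(350,300))]))
E
```

```text
11.9417 [ 0.03438049  0.70963659 -3.20674463] 0.018453354504562675
touch True
13.9917 [-2.25468080e-04 -2.28869997e-04  4.05368359e-05] [2.40480806 1.13517977 8.06073583] [ 0.13195486  0.45802017 -0.10074066]
```

View pics/st.png

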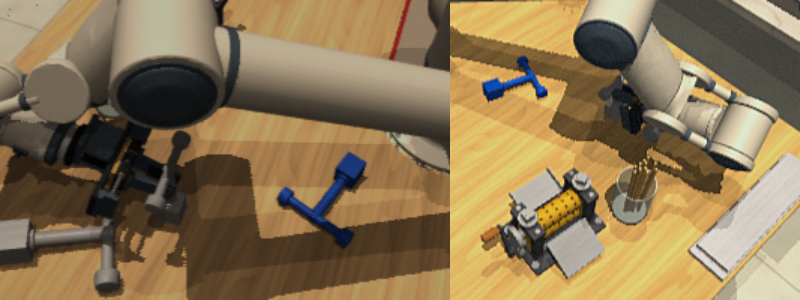

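The key stands upright on its hub at (170,205). I'll release, back out, and re-measure it from above.

```bash
python3 - <<'E'
from pick import *
arm.grip(.05)
p,r=up(1,.1); Z=R.from_rotvec(r).as_matrix()[:,2]
arm.servo_line(p-Z*.13,speed=.15); arm.servo_line(p-Z*.13+[0,0,.22],speed=.3)
dn=R.from_rotvec([-2.2214,-2.2214,0]).as_rotvec()
arm.move_pose([.44,.375,.32],dn); arm.wait(.2)
im,W,cm=cloud("wrist"); np.savez("st2.npz",im=im,W=W); print(arm.get_state()["time"])
q=(np.hypot(W[...,0]-.44,W[...,1]-.42)<.1)&(W[...,2]>.1)&(W[...,2]<.18); P=W[q]
def f(x):
    return key_sdf((P-[x[0],x[1],x[3]])@R.from_euler("zyx",[x[2],x[4],x[5]]).as_matrix())
r=least_squares(f,[.44,.42,np.radians(-5+12),0,0,0],loss="soft_l1",f_scale=.002); print(len(P),r.x.round(4),np.median(abs(f(r.x))))
np.save("stand.npy",r.x)
cv2.imwrite("pics/st2.png",im)
E
```

```text
Traceback (most recent call last):
workcell.PlanningError: the arm cannot follow that straight line within its joint ranges
```

```bash
python3 - <<'E'
from pick import *
p,r=up(1,.1); Z=R.from_rotvec(r).as_matrix()[:,2]
for d in(.1,.08,.065):
    try: arm.servo_line(p-Z*d,speed=.12); print("ret",d); break
    except arm.PlanningError: pass
else: raise SystemExit("no")
b=arm.get_state()["tool_pos"]
for h in(.2,.15,.1):
    j=arm.ik(b+[0,0,h],r)
    try: arm.servo_line(b+[0,0,h],speed=.2); print("up",h); break
    except arm.PlanningError: pass
print(arm.get_state()["tool_pos"],arm.get_state()["joint_positions"].round(2))
E
```

```text
ret 0.08
up 0.15
[0.50533965 0.42792429 0.27128095] [ 0.45  1.23  0.23  0.97  2.76 -0.53]
```

```bash
cat > st.py <<'E'
from pick import *
def fit_stand(W,x0=(.44,.42,np.radians(7))):
    q=(np.hypot(W[...,0]-x0[0],W[...,1]-x0[1])<.09)&(W[...,2]>.1)&(W[...,2]<.18); P=W[q]
    f=lambda x:key_sdf((P-[x[0],x[1],x[3]])@R.from_euler("zyx",[x[2],x[4],x[5]]).as_matrix())
    r=least_squares(f,[*x0,0,0,0],loss="soft_l1",f_scale=.002); return r.x,len(P),np.median(abs(f(r.x)))
dn=np.array([-2.2214,-2.2214,0])
E
python3 - <<'E'
from st import *
arm.move_pose([.44,.37,.33],dn); arm.wait(.2)
im,W,cm=cloud("wrist"); np.savez("st2.npz",im=im,W=W); print(arm.get_state()["time"])
x=fit_stand(W); print(x[0].round(4),x[1:]); np.save("stand.npy",x[0])
cv2.imwrite("pics/st2.png",im)
# plan of yaw: tool yaw phi: tool y = perpendicular to bar = key x axis (or opposite)
def dt(phi): return tool([0,0,-1],[np.cos(phi),np.sin(phi),0]).as_rotvec()
for w in("pick","screw"):
  for k in range(4):
    phi=(x[0][2] if w=="pick" else np.radians(27.5))+k*np.pi/2
    for pos in([x[0][0],x[0][1],.14],[x[0][0],x[0][1],.42]) if w=="pick" else ([.5887,.1318,.42],[.5887,.1318,.29]):
        j=arm.ik(pos,dt(phi)); print(w,k,round(phi,2),None if j is None else j.round(2))
E
```

```text
18.0583
[ 4.474e-01  4.211e-01  1.171e-01 -4.000e-04 -3.590e-02  4.600e-03] (1930, np.float64(0.0004452051027364805))
pick 0 0.12 [0.66 0.56 1.46 0.   1.13 0.54]
pick 0 0.12 [0.66 0.36 1.02 0.   1.76 0.54]
pick 1 1.69 [ 0.66  0.56  1.46  0.    1.13 -1.03]
pick 1 1.69 [ 0.66  0.36  1.02  0.    1.76 -1.03]
pick 2 3.26 [ 0.66  0.56  1.46 -0.    1.13 -2.6 ]
pick 2 3.26 [ 0.66  0.36  1.02 -0.    1.76 -2.6 ]
pick 3 4.83 [ 0.66  0.56  1.46 -0.    1.13  2.11]
pick 3 4.83 [ 0.66  0.36  1.02 -0.    1.76  2.11]
screw 0 0.48 [ 0.12  0.34  1.04 -0.    1.75 -0.36]
screw 0 0.48 [ 0.12  0.4   1.29 -0.    1.45 -0.36]
screw 1 2.05 [ 0.12  0.34  1.04  0.    1.75 -1.93]
screw 1 2.05 [ 0.12  0.4   1.29  0.    1.45 -1.93]
screw 2 3.62 [ 0.12  0.34  1.04 -0.    1.75  2.78]
screw 2 3.62 [ 0.12  0.4   1.29 -0.    1.45  2.78]
screw 3 5.19 [0.12 0.34 1.04 0.   1.75 1.21]
screw 3 5.19 [0.12 0.4  1.29 0.   1.45 1.21]
```

View pics/st2.png

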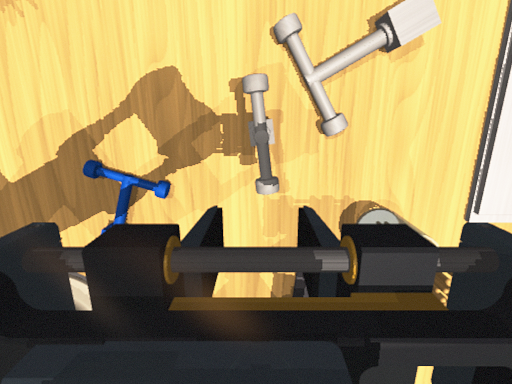

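The key stands at (262,135), with its bar running (255,82)–(267,186). I'll grip the bar from above, carry it over the screw, and lower it with a force stop.

```bash
cat >> st.py <<'E'
def dt(phi): return tool([0,0,-1],[np.cos(phi),np.sin(phi),0]).as_rotvec()
E
python3 - <<'E'
from st import *
ph=.117+np.pi; b=np.array([.4423,.4203,0])
arm.grip(.055)
arm.move_pose(b+[0,0,.24],dt(ph)); print(arm.get_state()["joint_positions"].round(2))
print("hit",arm.servo_line(b+[0,0,.139],speed=.1,max_force=8))
arm.grip(0); s=arm.get_state(); print(s["gripper_width"],s["force"])
arm.servo_line(b+[0,0,.20],speed=.08); arm.servo_line(b+[0,0,.42],speed=.25)
s=arm.get_state(); print(s["force"],s["moment"],s["time"])
S=np.array([.5886,.1318,0]); arm.move_pose(S+[0,0,.42],dt(np.radians(27.5)+np.pi/2))
s=arm.get_state(); print(s["joint_positions"].round(2),s["tool_pos"])
arm.servo_line(S+[0,0,.35],speed=.15); arm.wait(.2)
for n in("side","scene"):
    im,W,cm=cloud(n); q=(np.hypot(W[...,0]-.5886,W[...,1]-.1318)<.1)&(W[...,2]>.2)&(W[...,2]<.29); P=W[q]
    f=lambda x:key_sdf((P-[x[0],x[1],x[3]])@R.from_euler("zyx",[x[2],x[4],x[5]]).as_matrix())
    r=least_squares(f,[.5886,.1318,2.05,.211,0,0],loss="soft_l1",f_scale=.002); print(n,len(P),r.x.round(4),np.median(abs(f(r.x)))); cv2.imwrite(f"pics/ab_{n}.png",im)
E
```

```text
[ 0.66  0.45  1.35 -0.    1.34 -2.6 ]
hit False
0.017616269871331698 [-1.26524707 -0.77537781  1.94947027]
[-0.7185645  -0.67802372 -4.39425632] [ 0.12208883  0.1033144  -0.03790602] 24.95
[ 0.12  0.34  1.04  0.    1.75 -1.93] [0.58829048 0.13280992 0.41979374]
side 325 [ 5.8910e-01  1.3290e-01  2.0537e+00  2.1180e-01  4.0000e-04 -1.0000e-03] 0.0009670607385153431
scene 230 [5.8830e-01 1.3380e-01 2.0549e+00 2.1490e-01 2.0000e-03 1.5200e-02] 0.0008226122674492419
```

Key hangs vertical within 1 mm and about 1° of the head. Lowering.

```bash
python3 - <<'E'
from st import *
S=np.array([.5886,.1315,0])
arm.servo_line(S+[0,0,.325],speed=.1)
h=arm.servo_line(S+[0,0,.2895],speed=.03,max_force=8)
s=arm.get_state(); print(h,s["tool_pos"],s["force"],s["moment"],s["time"])
E
```

```text
True [0.58870652 0.13159309 0.2921998 ] [-1.13566981  0.37243288  6.82638995] [ 0.12734807  0.08633934 -0.02264282] 28.5
```

Fully seated: TCP at 0.292, so the foot is at 0.153. Turning clockwise while watching the moment.

```bash
python3 - <<'E'
from st import *
s=arm.get_state(); x,y,z0=s["tool_pos"]; p0=np.radians(27.5)+np.pi/2
def go(a):  # a = clockwise turn from start
    arm.move_pose([x,y,z0-.0005-.004*a/2/np.pi],dt(p0-a))
def rep(a):
    s=arm.get_state(); print(round(a,2),"Mz %.3f Fz %.1f w %.4f j6 %.3f z %.4f t %.1f"%(s["moment"][2],s["force"][2],s["gripper_width"],s["joint_positions"][5],s["tool_pos"][2],s["time"])); return s["moment"][2]
for a in(.5,1.1,1.7): go(a); rep(a)
a=1.7;m0=rep(a)
while a<3.5:
    a+=.1; go(a); m=rep(a)
    if abs(m-m0)>.25: break
np.savez("turn.npz",a=a,xyz=[x,y,z0],p0=p0)
E
```

```text
0.5 Mz 0.039 Fz 5.1 w 0.0175 j6 -1.433 z 0.2920 t 29.1
1.1 Mz 0.069 Fz 7.1 w 0.0174 j6 -0.834 z 0.2916 t 29.7
1.7 Mz 0.089 Fz 6.8 w 0.0173 j6 -0.234 z 0.2912 t 30.4
1.7 Mz 0.089 Fz 6.8 w 0.0173 j6 -0.234 z 0.2912 t 30.4
1.8 Mz -0.005 Fz 6.4 w 0.0173 j6 -0.133 z 0.2912 t 30.6
1.9 Mz 0.152 Fz 6.8 w 0.0170 j6 -0.033 z 0.2911 t 30.9
2.0 Mz 0.056 Fz 6.3 w 0.0171 j6 0.067 z 0.2910 t 31.1
2.1 Mz 0.083 Fz 6.4 w 0.0172 j6 0.167 z 0.2910 t 31.4
2.2 Mz 0.073 Fz 6.9 w 0.0172 j6 0.267 z 0.2909 t 31.6
2.3 Mz 0.069 Fz 5.6 w 0.0173 j6 0.367 z 0.2909 t 31.9
2.4 Mz 0.469 Fz 6.4 w 0.0175 j6 0.467 z 0.2908 t 32.1
```

```bash
cat >> st.py <<'E'
def fit_on(x0,ns=("side","scene")):
    for n in ns:
        im,W,cm=cloud(n); q=(np.hypot(W[...,0]-.5886,W[...,1]-.1318)<.1)&(W[...,2]>.187)&(W[...,2]<.32); P=W[q]; P=P[(P[:,2]<.28)|(np.hypot(P[:,0]-.5886,P[:,1]-.1318)>.035)]
        f=lambda x:key_sdf((P-[x[0],x[1],x[3]])@R.from_euler("zyx",[x[2],x[4],x[5]]).as_matrix())
        r=least_squares(f,[.5886,.1318,x0,.152,0,0],loss="soft_l1",f_scale=.002); print(n,len(P),r.x.round(4),np.median(abs(f(r.x)))); cv2.imwrite(f"pics/on_{n}.png",im)
E
python3 - <<'E'
from st import *
d=np.load("turn.npz"); p=float(d["p0"]-d["a"]); print("tool yaw",p); arm.wait(.2); print(arm.get_state()["moment"]); fit_on(p)
E
```

```text
tool yaw -0.3492381289066633
[0.00635077 0.38145509 0.43385469]
side 426 [ 0.5888  0.1332 -0.2593  0.1514  0.0088  0.0051] 0.0007748299337626322
scene 312 [ 0.589   0.1334 -0.2637  0.1549 -0.0023  0.0013] 0.0007772267503518774
```

The key has stopped at yaw −0.26 under 0.43 N m, so the screw is bottomed. Backing off: the target key yaw is −0.26 + 1.57 + 0.245 (play) ≈ 1.55.

```bash
python3 - <<'E'
from st import *
d=np.load("turn.npz"); x,y,z0=d["xyz"]; zb=arm.get_state()["tool_pos"][2]
for p in(.3,.9,1.45):
    arm.move_pose([x,y,zb+.004*max(p,0)/2/np.pi],dt(p)); s=arm.get_state(); print(p,s["moment"][2],s["force"][2],s["time"])
arm.wait(.2); fit_on(1.45)
E
```

```text
0.3 -0.0786464282518686 1.1397272483516372 33.1083
0.9 -0.09787542874484245 2.350056384372082 33.7583
1.45 -0.07630312533007752 3.5099286464114385 34.3667
side 451 [0.5893 0.1331 1.4711 0.1528 0.0039 0.0067] 0.0007984492096925443
scene 306 [ 0.5884  0.1322  1.4749  0.1553  0.0027 -0.0063] 0.0008562895772952226
```

```bash
python3 - <<'E'
from st import *
d=np.load("turn.npz"); x,y,z0=d["xyz"]; z=arm.get_state()["tool_pos"][2]
arm.move_pose([x,y,z],dt(1.53)); arm.wait(.3); fit_on(1.53); 
arm.move_pose([x,y,z],dt(1.42)); s=arm.get_state(); print(s["moment"],s["force"])
print("lift",arm.servo_line([x,y,z+.06],speed=.06,max_force=25)); s=arm.get_state(); print(s["force"],s["tool_pos"])
arm.servo_line([x,y,.42],speed=.2)
b=np.array([.4423,.4203,0]); arm.move_pose(b+[0,0,.42],dt(.117)); arm.servo_line(b+[0,0,.17],speed=.2)
print("touch",arm.servo_line(b+[0,0,.132],speed=.02,max_force=5)); s=arm.get_state(); print(s["tool_pos"],s["force"],s["moment"],s["time"])
im,W,cm=cloud("scene"); print("head",fit_head(W),fit_head(cloud("side")[1]))
E
```

```text
side 470 [0.5891 0.1333 1.5484 0.1525 0.004  0.008 ] 0.000814879670819937
scene 310 [5.8860e-01 1.3290e-01 1.5601e+00 1.5560e-01 2.3000e-03 9.0000e-04] 0.0009176252722532217
[ 0.1486404  -0.03094424 -0.04824955] [0.10010619 0.02454145 3.98660355]
lift False
[-0.18076908 -0.53153704 -3.50252874] [0.58851376 0.13157209 0.3513429 ]
touch True
[0.44250867 0.42031548 0.1389393 ] [ 1.38905639 -1.26670378  6.39015765] [-0.13905899 -0.07315486  0.03393628] 41.6833
head (array([ 0.58826409,  0.13263835,  0.1795834 , -0.1103705 ]), np.float64(7.216403297312058e-05), 123) (array([0.588, 0.132, 0.178, 0.   ]), np.float64(0.0), 0)
```

Key touched down at 0.139 as expected. Release, rise, and check both.

```bash
python3 - <<'E'
from st import *
b=np.array([.4425,.4203,0]); 
arm.grip(.05); print(arm.get_state()["force"]); arm.servo_line(b+[0,0,.30],speed=.12)
arm.move_pose([.44,.37,.33],dn); arm.wait(.2); im,W,cm=cloud("wrist"); x=fit_stand(W,(.4425,.42,.117)); print(x[0].round(4),x[1:]); cv2.imwrite("pics/end.png",im)
arm.move_pose([.588,.09,.28],dn); arm.wait(.2); im2,W,cm=cloud("wrist"); h=fit_head(W); print("head",h,np.degrees(h[0][3])%90)
cv2.imwrite("pics/end.png",np.hstack([cv2.resize(im,(400,300)),cv2.resize(im2,(400,300))])); print(arm.get_state()["time"])
E
```

```text
[-0.51804065 -0.55104403  0.32189134]
[ 4.378e-01  4.194e-01  1.545e-01 -4.000e-04  3.720e-02 -5.200e-03] (1931, np.float64(0.0004626332708867354))
head (array([ 0.5887205 ,  0.13179805,  0.17655615, -0.17149619]), np.float64(0.00019952167007789413), 1241) 80.17399232431187
46.0083
```

View pics/end.png

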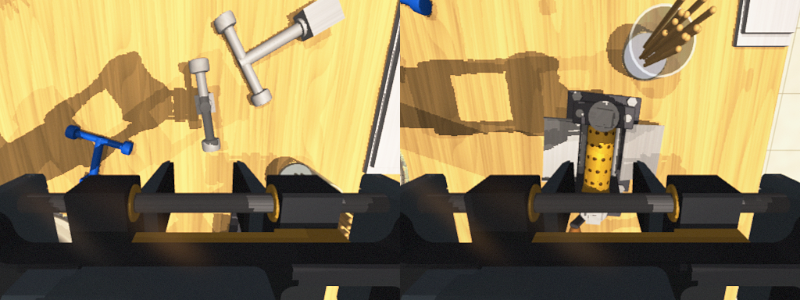

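The picture shows the key standing at (205,100) and the screw free at (602,118). The head yaw of about 1.40 puts the screw roughly 1.54 rad off its stop.

```bash
python3 -c "
from workcell import arm
print(arm.sign_off())"
```

```text
the job is handed in; nothing more can be done
None
```

I turned the set screw down until it bottomed and backed it off about a quarter turn (roughly 1.54 rad by camera, target 1.57); the key stands upright on the counter clear of the roller, and the job was handed in at about 46 s, with no verdict returned.

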